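# Close the loaded spice grinder and hold its lid down to grind

## Task

The spice grinder is loaded: put its lid on, turn it by the knurled collar until the keyways hidden inside the lid drop over the pins on the cup, then push the lid straight down against its spring until it sits fully home. The grinder runs only while the lid is held down, so finish holding the collar with the lid pressed fully home, and do not let go. Leave the other things on the bench standing where they are.

Things in the scene. Friction and masses are not known exactly. Their poses are not given: they have to be found in the camera images.
- lid: Loose black grinder lid, mouth down on the bench, 0.11 to 0.18 kg. Origin: centre of its mouth (underside), z up. Round skirt 90 mm across, 40 mm high, hollow below: 72 mm across, 35.5 mm deep. Inside it three vertical keyways, about 11 mm wide and full depth, at 0, 120 and 240 degrees from the lid's x axis, unseen from outside.
- collar (a point): Middle of the lid's knurled grip collar, on the lid's axis 55 mm above the mouth. The collar is 58 mm across and stands on the skirt's flat shoulder from 40 to 70 mm above the mouth. Grip it from above, any way round, with the fingertips just above the shoulder.
- grinder: Black and steel electric spice grinder, 100 mm across, fixed to the bench by suction feet. Origin: centre of its underside, z up. The housing is 83 mm high; the steel cup, full of whole nutmegs, stands in it with its neck showing. The cup drops in any way round, so where its three pins point differs each time and is not reported: feel for it.
- neck_rim (a point): Centre of the cup's top rim, 122 mm above the bench. The neck is 68 mm across outside, with a chamfer over its top 4 mm, and the lid's skirt slips over it with 2 mm play all round. With the lid fully home the lid's inside top meets this rim, and the lid's mouth is 86.5 mm above the bench.
- pin_level (a point): On the grinder's axis at the top of the pins, 107 mm above the bench. Three pins, 6 mm thick, stick 7 mm out of the neck, 120 degrees apart. An unaligned lid rests on them, mouth at this height; turned under a push of 5 to 15 N, at most 120 degrees either way, it lines up (within about 4 degrees) and drops 15 mm on to the switch ring.
- switch_ring (a joint): Sprung grey ring round the foot of the neck, pressed down by the lid's mouth, which meets it 92 mm above the bench. Value in m: 0 = up (off), 0.0055 = lid fully home (running). It pushes up with about 5 N at 0 and about 9 N when the lid is home, and lifts the lid again if let go.
- mill: Bystander: small shaker with a perforated dome top, grey contents, 44 mm across, 90 mm tall, standing upright; origin at its foot.
- spice_jar_a: Bystander: spice jar with white cap, 41 mm across, 107 mm tall, standing upright; origin at its foot.
- spice_jar_b: Bystander: spice jar with green cap, 41 mm across, 103 mm tall, standing upright; origin at its foot.
- timer: Bystander: round kitchen timer, 67 mm across, 36 mm tall; origin at its foot.

How it is judged:
On the way:
1. the lid sits upright on the grinder with its keyways over the pins, mouth below the pins (horizontal distance between lid and grinder below 0.006 m and z of lid in the frame of grinder below 0.096 m and angle between lid's own z axis and vertical below 0.1 rad), for 0.2 s.
At the end, for the whole second after the job is handed in: Through the last second the lid is held by the gripper (at least 2 N of finger contact), upright within 0.06 rad, centred on the grinder within 5 mm, at rest, pressed to within 1.8 mm of fully home, and the switch ring is pressed down by more than 4.2 mm of its 5.5 mm (value of joint switch_ring above 0.0042 m and z of lid in the frame of grinder below 0.0883 m and horizontal distance between lid and grinder below 0.005 m and angle between lid's own z axis and vertical below 0.06 rad and contact force between the fingers and lid above 2 N and linear speed of lid below 0.02 m/s); the arm keeps its last pose, push and grip.
It fails at once if the shaker is shoved more than 25 mm or knocked over (distance of mill from where it was at the start of the episode above 0.025 m or angle between mill's own z axis and vertical above 0.4 rad).
It fails at once if the white-capped spice jar is shoved more than 25 mm or knocked over (distance of spice_jar_a from where it was at the start of the episode above 0.025 m or angle between spice_jar_a's own z axis and vertical above 0.4 rad).
It fails at once if the green-capped spice jar is shoved more than 25 mm or knocked over (distance of spice_jar_b from where it was at the start of the episode above 0.025 m or angle between spice_jar_b's own z axis and vertical above 0.4 rad).
It fails at once if the kitchen timer is shoved more than 25 mm (distance of timer from where it was at the start of the episode above 0.025 m).
It also fails if it takes over 67 s, if anything falls off the work surface, if the arm or the gripper's body presses on something with over 40 N, if the wrist force passes 120 N, or if a joint passes its speed limit or range.

## Robot

A 6-joint arm with a two-finger parallel gripper is mounted at the origin on a cart in front of the work surface, level with it; the furniture and walls round the work are solid. World frame = base frame: x ahead of the robot, y to its left, z up, the work surface at z = 0. Lengths are in m, angles in rad, forces in N, time in s.
With the tool pointing down it reaches from about 0.35 to 0.875 m from the base axis. Payload 15.5 kg.
Tool frame: the origin (TCP) lies between the finger pads; the fingertips stand 17 mm ahead of it and the grasp point (between the pads) lies 2 mm behind it; z points along the fingers, y is the line along which they close (so a half turn about z gives the same grasp; the last joint's range is limited). The gripper opens to 85 mm and grips with 20 to 120 N. Pads are 22 mm wide; open, the fingers measure 114 mm over their backs; the gripper's body (76 mm by 85 mm) begins 54 mm behind the grasp point. The pads swing forward as they close: fully open they stand 13 mm farther back than shut.
Start: joints at [1.05, 0.494, 1.345, -0, 1.302, -0.096], TCP at [0.258, 0.569, 0.248] pointing down, gripper open.
Joint ranges: [-2.91, 2.91], [-0.82, 2.16], [0.22, 2.67], [-1.22, 4.37], [0.12, 2.79], [-3.08, 3.08]. Speed limits (rad/s): [1.89, 1.89, 2.57, 3.01, 3.01, 3.01].

## Interface

Orientations are given as [roll, pitch, yaw] about the fixed x, y, z axes, in that order (R = Rz(yaw) Ry(pitch) Rx(roll)).
In Python, from workcell import arm, vision, job_done gives the robot as it stands (arm), with the cameras (vision) and the job as plain functions.
- The arm moves only by the shell command python3 inch.py 'ROWS' [OPENING]. ROWS is a JSON list of rows, 1 to 10 of them, each an object with the fields pos (a list: dx, dy, dz in fractions of the full range, 1 being 0.4 m), turn_vec (a list: a rotation vector rx, ry, rz in a scale on which 1.0 is pi rad); a field left out counts as zero; each row is the pose to reach, as a shift and turn from the pose commanded when the command began, along the tool's axes at that moment; what a row does not reach only later rows make up. A row lasts 1/12 s, in which the tool goes at most 0.0417 m and 0.125 rad, less where a joint would pass 70% of its speed; a pose out of reach is approached as far as the arm can. OPENING is the opening from 0.0 (shut) to 1.0 (fully open), set as the command begins (- or left out keeps the last). The fingers move at their own pace and stop on an object; the grip force is fixed at half the most. Time passes only in rows, so rows that do not move let the fingers close. It prints the time, the measured TCP pose, the force, the opening and the grip force at its end. Input that does not fit is refused with a message, and nothing moves.
- arm.state(): the state, without advancing time (a new reading comes with each control period).
- vision.get_image(name): name is "side" or "top"; returns a dict with "img" (420x560x3 uint8, blue, green, red), "camera_matrix" (3x3 intrinsics, pixels), "R" (3x3) and "t" (3): a world point X has camera coordinates R X + t. Camera axes: x right, y down, z forward; pixel columns grow to the right and rows downward; lengths in m; the calibration is good to about 2 mm. A picture is of the moment at which its call begins. There is no depth.
- job_done(): hands the job in; it is judged then, once.
The state is a dict: "clock": time; "qpos": joint angles; "dq": joint speeds; "tau": joint torques, N m; "ee_pos": TCP position; "eef_rot": TCP orientation; "ft_force": force on the tool from outside, world axes, zero at the start; "moment": the same for the moment, N m; "opening": opening from 0.0 (shut) to 1.0 (fully open); "finger_force": force on a finger pad.
Only numpy, scipy, OpenCV 4.12 (cv2) and the standard library are available. Lean on these libraries where they do the work, as an engineer would, in place of code of your own. Each camera call takes 0.05 s, during which the arm holds its last target. There are 200 camera calls.

## Working session

There is one attempt and no reset: what is moved stays moved. The work goes in short steps, Python scripts to look and compute and a shell command to move; the robot and the scene stay as the last step left them, time stands still between calls to the robot, and variables do not carry over. Pictures are saved under pics/ and viewed, at most 10 in all, crops included, and the job is handed in when it is done.

```bash
ls; mkdir -p pics; python3 - <<'E'
from workcell import arm, vision, job_done
import cv2,pickle
d={}
for n in("side","top"):
    d[n]=vision.get_image(n); cv2.imwrite(f"pics/{n}0.png",d[n]["img"]); print(n,d[n]["camera_matrix"],d[n]["R"],d[n]["t"])
pickle.dump(d,open("cams.pkl","wb"))
print(arm.state())
E
```

```text
inch.py
pics
workcell.py
side [[417.84514707   0.         286.47940356]
 [  0.         417.84514707 206.12481412]
 [  0.           0.           1.        ]] [[-0.99970537 -0.01622989  0.01804866]
 [-0.02375927  0.50218282 -0.86443502]
 [ 0.00496596 -0.86460916 -0.50242048]] [0.49711166 0.26462043 0.55944409]
top [[402.0455491    0.         284.77988054]
 [  0.         402.0455491  203.77897793]
 [  0.           0.           1.        ]] [[-6.35509394e-03 -9.99578845e-01  2.83151092e-02]
 [-9.81680976e-01  8.44147522e-04 -1.90530179e-01]
 [ 1.90426034e-01 -2.90072412e-02 -9.81272901e-01]] [-0.38998907  0.54540062  0.83229038]
{'clock': 0.1, 'qpos': array([ 1.05046101e+00,  4.94117136e-01,  1.34604926e+00, -1.96114734e-05,
        1.30251217e+00, -9.55019143e-02]), 'dq': array([ 0.00084928, -0.0025386 , -0.0022867 ,  0.0004142 ,  0.0008541 ,
       -0.00011653]), 'tau': array([ 2.15763524e-03, -8.83576369e+01, -3.84567225e+01,  9.66368907e-05,
        4.87694182e-03, -4.01917271e-05]), 'ee_pos': array([0.25745972, 0.56917941, 0.24776905]), 'eef_rot': array([-3.14050989e+00, -8.47307523e-05,  2.71676441e+00]), 'ft_force': array([-0.05897689,  0.60860476, -0.12512407]), 'moment': array([ 0.07095782,  0.07281249, -0.01242294]), 'finger_force': 0.0, 'opening': 0.9990814039192837}
```

View pics/side0.png

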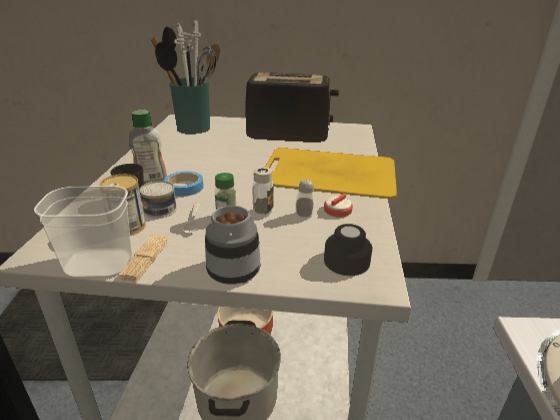

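View pics/top0.png

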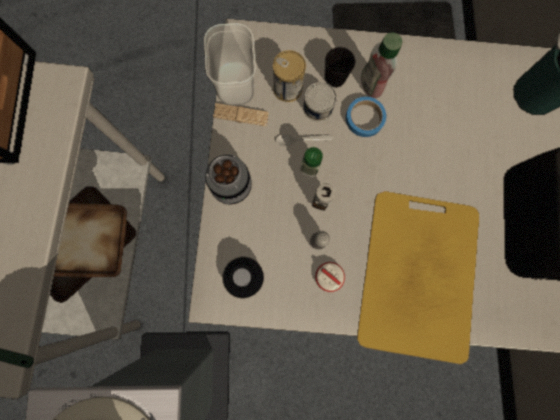

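The side view shows the grinder at about (233,245) and the lid at (348,248). The top view shows the grinder rim near (228,172) and the lid near (242,277). The shaker, jars and timer lie to the right of both. Next I'll look at enlarged crops.

```bash
python3 - <<'E'
import cv2,numpy as np
s=cv2.imread("pics/side0.png");t=cv2.imread("pics/top0.png")
def crop(im,x,y,w,h,k): return cv2.convertScaleAbs(cv2.resize(im[y:y+h,x:x+w],None,fx=k,fy=k,interpolation=cv2.INTER_CUBIC),alpha=1.6,beta=15)
cv2.imwrite("pics/c1.png",np.vstack([crop(s,195,195,200,100,4)]))
a=crop(t,195,145,65,65,6);b=crop(t,210,245,65,65,6)
cv2.imwrite("pics/c2.png",np.hstack([a,b]))
E
```

```text
(no output)
```

View pics/c1.png

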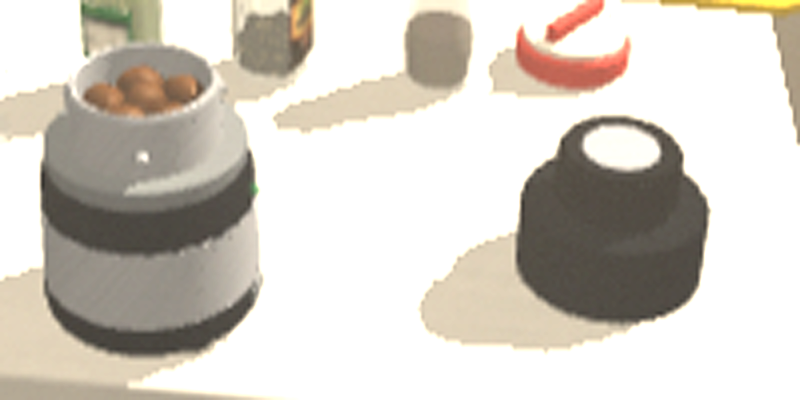

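View pics/c2.png

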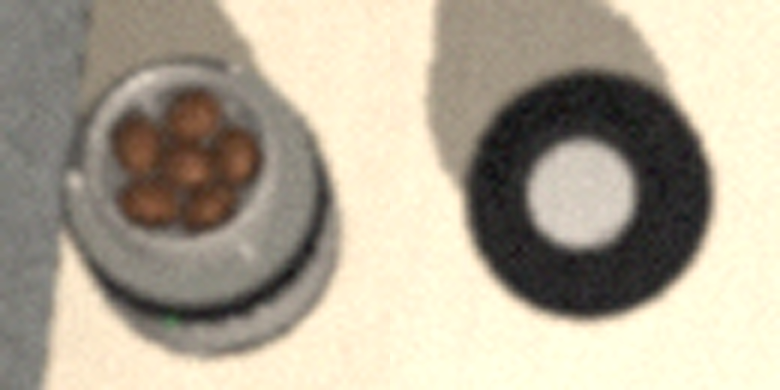

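Readings from the crops:
- **Rim centre:** top (223.8,169.6), side (230.9,214.6).
- **Lid top disc:** top (241.6,276.8), side (349.9,231.4).

The side bystanders' feet can also be read off.

```bash
cat > h.py <<'E'
import pickle,numpy as np,cv2
d=pickle.load(open("cams.pkl","rb"))
def ray(n,uv,z):
    c=d[n];C=-c["R"].T@c["t"];v=c["R"].T@np.linalg.solve(c["camera_matrix"],[*uv,1]);return (C+v*(z-C[2])/v[2]).round(4)
def tri(us,ut):
    P=[d[n]["camera_matrix"]@np.c_[d[n]["R"],d[n]["t"]] for n in("side","top")]
    X=cv2.triangulatePoints(*P,np.float64(us),np.float64(ut));return (X[:3]/X[3]).ravel().round(4)
def proj(n,X):
    c=d[n];return cv2.projectPoints(np.float64(X).reshape(-1,1,3),cv2.Rodrigues(c["R"])[0],c["t"],c["camera_matrix"],None)[0].reshape(-1,2)
E
python3 - <<'E'
from h import *
print("rim",ray("side",(230.9,214.6),.122),ray("top",(223.8,169.6),.122),tri((230.9,214.6),(223.8,169.6)))
print("lid",ray("side",(349.9,231.4),.07),ray("top",(241.6,276.8),.07),tri((349.9,231.4),(241.6,276.8)))
for n,z,u in(("mill",.09,(320,239)),("white",.107,(327,188)),("green",.103,(314,156)),("timer",.036,(331,277))):print(n,ray("top",u,z))
a=np.linspace(0,2*np.pi,60)
def ring(c,r,z):return np.c_[c[0]+r*np.cos(a),c[1]+r*np.sin(a),0*a+z]
g=ray("top",(223.8,169.6),.122);l=ray("top",(241.6,276.8),.07)
for n in("side","top"):
    im=cv2.imread(f"pics/{n}0.png");x,y,w,h=(195,195,200,110) if n=="side" else (190,140,100,170)
    k=4 if n=="side" else 3.4; o=cv2.resize(im[y:y+h,x:x+w],None,fx=k,fy=k)
    gg=[ray(n,(230.9,214.6) if n=="side" else (223.8,169.6),.122),ray(n,(349.9,231.4) if n=="side" else (241.6,276.8),.07)]
    g=(ray("side",(230.9,214.6),.122)+ray("top",(223.8,169.6),.122))/2;l=(ray("side",(349.9,231.4),.07)+ray("top",(241.6,276.8),.07))/2
    for c,r,z in((g,.034,.122),(g,.05,.0),(g,.05,.083),(l,.045,0),(l,.045,.04),(l,.029,.07)):
        p=((proj(n,ring(c,r,z))-[x,y]+.5)*k-.5).round().astype(int);cv2.polylines(o,[p.reshape(-1,1,2)],True,(0,0,255) ,1)
    cv2.imwrite(f"pics/o_{n}.png",o)
    globals()[n]=o
W=np.zeros((600,800,3),np.uint8)
s2=cv2.resize(side,(450,248));t2=cv2.resize(top,(340,578));W[:248,:450]=s2;W[:578,455:795]=t2;cv2.imwrite("pics/ov.png",W)
E
```

```text
rim [ 0.6002 -0.2592  0.122 ] [ 0.604  -0.2638  0.122 ] [ 0.6026 -0.2636  0.1199]
lid [ 0.3848 -0.2942  0.07  ] [ 0.3853 -0.2998  0.07  ] [ 0.3846 -0.2994  0.0667]
mill [ 0.4623 -0.4646  0.09  ]
white [ 0.5684 -0.48    0.107 ]
green [ 0.6401 -0.4543  0.103 ]
timer [ 0.3841 -0.4933  0.036 ]
```

View pics/ov.png

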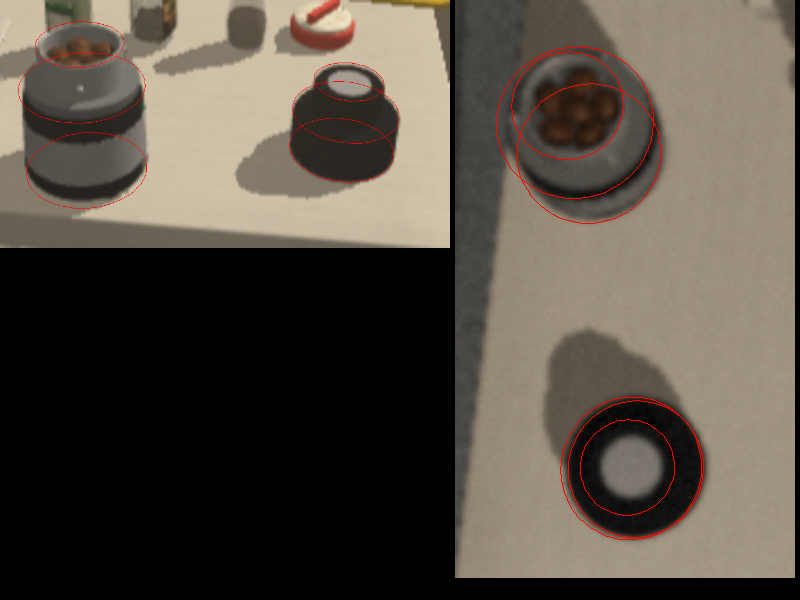

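The overlay rings agree with the lid and grinder outlines to about 2 mm. Both cameras give the same lid-to-grinder offset, about (0.217, 0.036). Next I compute the tool-axis moves and check that the path is clear.

```bash
cat >> h.py <<'E'
from scipy.spatial.transform import Rotation as Ro
def delta(*targets):
    from workcell import arm, vision, job_done
    s=arm.state();R=Ro.from_euler("xyz",s["eef_rot"]);
    for T in targets: print(T,"->",R.inv().apply(np.array(T)-s["ee_pos"]).round(4))
    print("t",round(s["clock"],2),"pos",s["ee_pos"].round(4),"rpy",s["eef_rot"].round(4),"q",s["qpos"].round(2),"F",s["ft_force"].round(2),"M",s["moment"].round(2),"op",round(s["opening"],3),"ff",s["finger_force"])
E
python3 - <<'E'
from h import *
for p in((0,0,0),(.258,.569,0),(.258,.569,.25),(.4,.3,.25),(.45,0,.25),(.385,-.2994,.25)):print(p,proj("top",p),proj("side",p))
for n in d: print(n,-d[n]["R"].T@d[n]["t"])
delta((.40,.35,.27),(.45,.05,.27),(.3846,-.2985,.2))
E
```

```text
(0, 0, 0) [[ 96.3920586  467.23978236]] [[657.76886432 403.76808885]]
(0.258, 0.569, 0) [[-161.64556691  339.79398362]] [[1683.81695036 3513.22257428]]
(0.258, 0.569, 0.25) [[-333.80636891  362.73874995]] [[-1437.05833789 -2205.89275512]]
(0.4, 0.3, 0.25) [[-136.2397661   268.49849863]] [[515.88992323 655.27759438]]
(0.45, 0, 0.25) [[ 54.20833541 237.25666358]] [[336.07231354 242.36388515]]
(0.385, -0.2994, 0.25) [[233.04470702 275.63837371]] [[359.6256939  139.35933693]]
side [0.5004742  0.35888072 0.50085113]
top [ 0.37444124 -0.36614278  0.93166185]
(0.4, 0.35, 0.27) -> [-0.2202 -0.141  -0.0221]
(0.45, 0.05, 0.27) -> [-0.3894 -0.3937 -0.0218]
(0.3846, -0.2985, 0.2) -> [-0.4735 -0.7381  0.0485]
t 0.1 pos [0.2575 0.5692 0.2478] rpy [-3.1405e+00 -1.0000e-04  2.7168e+00] q [ 1.05  0.49  1.35 -0.    1.3  -0.1 ] F [-0.06  0.61 -0.13] M [ 0.07  0.07 -0.01] op 0.999 ff 0.0
```

The manual's scale: shifts go in shares of 0.4 m and turns go in shares of pi rad. Converting my numbers, -0.26 m / 0.4 = -0.65, -0.24 m / 0.4 = -0.6.

```bash
python3 inch.py '[{"pos":[-0.0825, -0.05, -0.01]}, {"pos":[-0.165, -0.1, -0.02]}, {"pos":[-0.25, -0.15, -0.03]}, {"pos":[-0.325, -0.2, -0.04]}, {"pos":[-0.4125, -0.25, -0.05]}, {"pos":[-0.475, -0.3, -0.055]}, {"pos":[-0.55, -0.3525, -0.055]}, {"pos":[-0.6, -0.425, -0.055]}, {"pos":[-0.65, -0.5, -0.055]}]' 1.0
python3 -c "
from h import *
delta((.45,.05,.27),(.3846,-.2985,.2))"
```

```text
clock: 0.85
ee_pos: [0.4125, 0.2785, 0.27]
eef_rot: [-3.141, -0.0, 2.717]
ft_force: [1.4, 0.2, 0.1]
opening: 1.002
finger_force: 0.0
(0.45, 0.05, 0.27) -> [-0.1284 -0.1927  0.    ]
(0.3846, -0.2985, 0.2) -> [-0.2125 -0.5372  0.0701]
t 0.85 pos [0.4125 0.2785 0.27  ] rpy [-3.1414e+00 -1.0000e-04  2.7166e+00] q [ 0.47  0.29  1.62 -0.    1.23 -0.67] F [1.39 0.18 0.07] M [ 0.04 -0.01  0.02] op 1.002 ff 0.0
```

Scaled: -0.34 m / 0.4 = -0.85, -0.304 m / 0.4 = -0.76.

```bash
python3 inch.py '[{"pos":[-0.055, -0.0825, 0]}, {"pos":[-0.11, -0.165, 0]}, {"pos":[-0.165, -0.25, 0]}, {"pos":[-0.22, -0.33, 0]}, {"pos":[-0.275, -0.4125, 0]}, {"pos":[-0.32, -0.4825, 0]}, {"pos":[-0.3425, -0.575, 0.0175]}, {"pos":[-0.365, -0.6675, 0.0375]}, {"pos":[-0.3875, -0.76, 0.055]}, {"pos":[-0.4125, -0.85, 0.075]}]'
python3 inch.py '[{"pos":[-0.0225, -0.0925, 0.0175]}, {"pos":[-0.045, -0.185, 0.035]}, {"pos":[-0.0675, -0.275, 0.05]}, {"pos":[-0.09, -0.3675, 0.0675]}, {"pos":[-0.1125, -0.45, 0.085]}, {"pos":[-0.1188, -0.4925, 0.1]}, {"pos":[-0.1188, -0.4925, 0.1]}, {"pos":[-0.1188, -0.4925, 0.1]}]'
python3 -c "
from h import *
delta((.3846,-.299,.12),(.3846,-.299,.058))"
```

```text
clock: 1.68
ee_pos: [0.4213, -0.0994, 0.24]
eef_rot: [3.142, -0.0, 2.717]
ft_force: [1.7, -0.2, 0.3]
opening: 1.002
finger_force: 0.0
clock: 2.35
ee_pos: [0.3837, -0.2973, 0.1997]
eef_rot: [3.141, -0.001, 2.715]
ft_force: [0.3, 0.8, -0.5]
opening: 1.001
finger_force: 0.0
(0.3846, -0.299, 0.12) -> [-0.0016 -0.0013  0.0797]
(0.3846, -0.299, 0.058) -> [-0.0017 -0.0013  0.1417]
t 2.35 pos [ 0.3837 -0.2973  0.1997] rpy [ 3.1411e+00 -1.3000e-03  2.7148e+00] q [-0.78  0.36  1.74  0.    1.04 -1.93] F [ 0.31  0.85 -0.51] M [-0.   -0.04 -0.02] op 1.001 ff 0.0
```

Scaled: 0.141 m / 0.4 = 0.3525, 0.132 m / 0.4 = 0.33.

```bash
python3 inch.py '[{"pos":[-0.0025, -0.0025, 0.0875]}, {"pos":[-0.0043, -0.0033, 0.175]}, {"pos":[-0.0043, -0.0033, 0.25]}, {"pos":[-0.0043, -0.0033, 0.3]}, {"pos":[-0.0043, -0.0033, 0.33]}, {"pos":[-0.0043, -0.0033, 0.3525]}, {"pos":[-0.0043, -0.0033, 0.3525]}]'
python3 inch.py '[{}, {}, {}, {}, {}, {}, {}, {}]' 0.0
python3 - <<'E'
from h import *
from workcell import arm, vision, job_done
s=vision.get_image("side")["img"];t=vision.get_image("top")["img"]
cv2.imwrite("pics/g1.png",np.hstack([cv2.resize(s[170:300,290:420],(400,400)),cv2.resize(t[220:320,190:290],(400,400))]))
delta()
E
```

```text
clock: 2.93
ee_pos: [0.3852, -0.2975, 0.0582]
eef_rot: [3.141, -0.002, 2.718]
ft_force: [-1.1, 0.0, 0.2]
opening: 0.999
finger_force: 0.0
clock: 3.6
ee_pos: [0.3858, -0.2989, 0.0606]
eef_rot: [-3.141, 0.002, 2.717]
ft_force: [-0.8, 2.7, 11.8]
opening: 0.66
finger_force: 61.3
t 3.7 pos [ 0.3859 -0.2989  0.0606] rpy [-3.1411e+00  2.0000e-03  2.7168e+00] q [-0.78  0.59  1.87  0.    0.68 -1.93] F [ 0.09  3.48 12.96] M [ 0.76 -0.04  0.12] op 0.659 ff 61.3205087184906
```

View pics/g1.png

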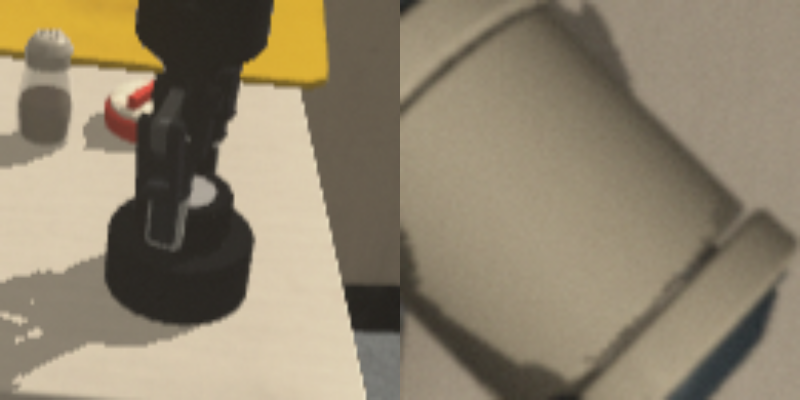

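The gripper holds the collar (opening 0.66, 61 N) and the fingertips rest on the shoulder: 12 N up, with the TCP 2.4 mm above command. I'll reopen, raise 4 mm and turn 90° to centre the lid on the other axis too.

Scaled: -0.004 m / 0.4 = -0.01, -0.002 m / 0.4 = -0.005, 0.72 rad / 3.1416 = 0.2292.

```bash
python3 inch.py '[{"pos":[0, 0, -0.005]}, {"pos":[0, 0, -0.01]}, {"pos":[0, 0, -0.01]}, {"pos":[0, 0, -0.01], "turn_vec":[0, 0, 0.0382]}, {"pos":[0, 0, -0.01], "turn_vec":[0, 0, 0.0764]}, {"pos":[0, 0, -0.01], "turn_vec":[0, 0, 0.1146]}, {"pos":[0, 0, -0.01], "turn_vec":[0, 0, 0.1528]}, {"pos":[0, 0, -0.01], "turn_vec":[0, 0, 0.191]}, {"pos":[0, 0, -0.01], "turn_vec":[0, 0, 0.2292]}]' 1.0
python3 inch.py '[{"turn_vec":[0, 0, 0.0382]}, {"turn_vec":[0, 0, 0.0764]}, {"turn_vec":[0, 0, 0.1146]}, {"turn_vec":[0, 0, 0.1528]}, {"turn_vec":[0, 0, 0.191]}, {"turn_vec":[0, 0, 0.2292]}, {"turn_vec":[0, 0, 0.2674]}, {"turn_vec":[0, 0, 0.2674]}, {"turn_vec":[0, 0, 0.2674]}]'
python3 inch.py '[{}, {}, {}, {}, {}, {}, {}, {}]' 0.0
python3 -c "
from h import *
delta()"
```

```text
clock: 4.45
ee_pos: [0.3854, -0.2988, 0.0635]
eef_rot: [3.141, 0.0, 1.991]
ft_force: [-0.2, -0.5, -0.3]
opening: 0.998
finger_force: 0.0
clock: 5.2
ee_pos: [0.3854, -0.2987, 0.0634]
eef_rot: [3.141, 0.0, 1.161]
ft_force: [0.3, 0.3, -0.0]
opening: 1.004
finger_force: 0.0
clock: 5.87
ee_pos: [0.3854, -0.2987, 0.0637]
eef_rot: [3.141, 0.0, 1.159]
ft_force: [-1.7, 1.8, 12.2]
opening: 0.66
finger_force: 61.2
t 5.87 pos [ 0.3854 -0.2987  0.0637] rpy [3.1412e+00 2.0000e-04 1.1587e+00] q [-0.78  0.59  1.87 -0.    0.69 -0.37] F [-1.73  1.8  12.21] M [0.29 0.3  0.11] op 0.66 ff 61.172980070114136
```

Scaled: -0.15 m / 0.4 = -0.375, -0.13 m / 0.4 = -0.325.

```bash
python3 inch.py '[{"pos":[0, 0, -0.0125]}, {"pos":[0, 0, -0.0375]}, {"pos":[0, 0, -0.0875]}, {"pos":[0, 0, -0.175]}, {"pos":[0, 0, -0.25]}, {"pos":[0, 0, -0.325]}, {"pos":[0, 0, -0.375]}, {"pos":[0, 0, -0.375]}]'
python3 -c "
from h import *
delta((.6026,-.2636,.2134),(.6026,-.2636,.195))"
```

```text
clock: 6.53
ee_pos: [0.3866, -0.2998, 0.2173]
eef_rot: [3.136, 0.002, 1.158]
ft_force: [1.6, -0.6, -0.2]
opening: 0.657
finger_force: 64.3
(0.6026, -0.2636, 0.2134) -> [0.1198 0.1834 0.0047]
(0.6026, -0.2636, 0.195) -> [0.1199 0.1833 0.0231]
t 6.53 pos [ 0.3866 -0.2998  0.2173] rpy [3.1358e+00 2.2000e-03 1.1581e+00] q [-0.78  0.34  1.72  0.    1.08 -0.37] F [ 1.63 -0.63 -0.2 ] M [-0.06 -0.05 -0.03] op 0.657 ff 64.27876710891724
```

Scaled: 0.185 m / 0.4 = 0.4625, 0.17 m / 0.4 = 0.425.

```bash
python3 inch.py '[{"pos":[0.025, 0.0375, 0]}, {"pos":[0.075, 0.115, 0]}, {"pos":[0.125, 0.1925, 0]}, {"pos":[0.175, 0.27, 0]}, {"pos":[0.225, 0.3475, 0]}, {"pos":[0.275, 0.425, 0]}, {"pos":[0.3, 0.4625, 0]}, {"pos":[0.3, 0.4625, 0]}, {"pos":[0.3, 0.4625, 0]}, {"pos":[0.3, 0.4625, 0]}]'
python3 - <<'E'
from h import *
from workcell import arm, vision, job_done
s=vision.get_image("side")["img"];t=vision.get_image("top")["img"]
cv2.imwrite("pics/p1.png",np.hstack([cv2.resize(s[130:290,160:320],(500,500),interpolation=cv2.INTER_CUBIC),cv2.resize(t[140:220,190:270],(300,300))[:300].repeat(1,0) if 0 else cv2.resize(t[140:240,190:250],(300,500))]))
delta((.6034,-.2629,.2137))
E
```

```text
clock: 7.37
ee_pos: [0.6021, -0.2631, 0.2125]
eef_rot: [-3.14, 0.0, 1.157]
ft_force: [-0.2, -0.2, -1.6]
opening: 0.66
finger_force: 64.4
(0.6034, -0.2629, 0.2137) -> [ 0.0011  0.0011 -0.0006]
t 7.47 pos [ 0.6019 -0.2634  0.2131] rpy [-3.1407  0.      1.1564] q [-0.5   0.57  1.3  -0.    1.27 -0.09] F [-0.37  0.99 -1.98] M [ 0.01 -0.04  0.03] op 0.657 ff 64.39988136291504
```

View pics/p1.png

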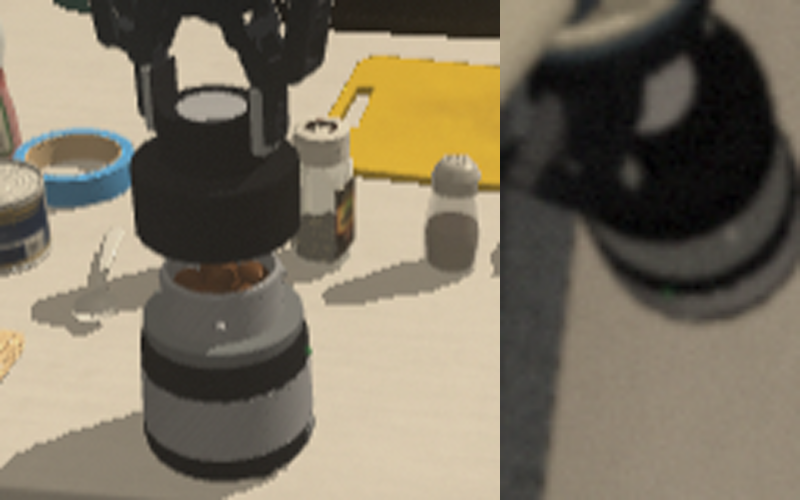

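In the side crop (scale 3.125, origin (160,130)) the skirt spans columns 132–300, the neck 160–286 and the housing 141–314. I compare these with predictions to check the x alignment.

```bash
python3 - <<'E'
from h import *
a=np.linspace(0,2*np.pi,200)
def ring(c,r,z):return np.c_[c[0]+r*np.cos(a),c[1]+r*np.sin(a),0*a+z]
def ext(n,c,r,z,o,k): p=(proj(n,ring(c,r,z))-o+.5)*k-.5; return p.min(0).round(0),p.max(0).round(0)
S=("side",[160,130],3.125)
for nm,c,r,z in(("skirt bottom",(.602,-.2632),.045,.1494),("skirt top",(.602,-.2632),.045,.1894),("rim",(.6034,-.2629),.034,.122),("body83",(.6034,-.2629),.05,.083),("foot",(.6034,-.2629),.05,0.)):
    print(nm,*ext("side",c,r,z,S[1],S[2]),*ext("top",c,r,z,[190,140],5))
E
```

```text
skirt bottom [134. 181.] [300. 261.] [49. 29.] [273. 245.]
skirt top [128. 118.] [299. 193.] [30. -5.] [266. 221.]
rim [156. 232.] [279. 295.] [86. 73.] [251. 231.]
body83 [132. 274.] [309. 372.] [64. 66.] [295. 289.]
foot [144. 385.] [311. 490.] [ 94. 120.] [306. 325.]
```

```bash
python3 - <<'E'
from h import *
a=np.linspace(0,2*np.pi,200)
out=[]
for n,(x,y),c0,off in(("side",(200,190),(.6008,-.2637),(-.0006,.0045)),("top",(195,140),(.6041,-.2627),(-.0001,-.0011))):
    im=cv2.imread(f"pics/{n}0.png")[y:y+90,x:x+66]
    k=6;o=cv2.convertScaleAbs(cv2.resize(im,None,fx=k,fy=k,interpolation=cv2.INTER_CUBIC),alpha=1.4)
    c=np.array((.602,-.2632))+off
    for r,z in((.034,.122),(.05,.083),(.05,0)):
        p=np.c_[c[0]+r*np.cos(a),c[1]+r*np.sin(a),0*a+z]
        p=((proj(n,p)-[x,y]+.5)*k-.5)
        for q in p[::2]: cv2.circle(o,tuple(int(v) for v in q.round()),1,(0,0,255),-1)
    out.append(o)
cv2.imwrite("pics/ov2.png",np.hstack(out))
E
```

```text
(no output)
```

View pics/ov2.png

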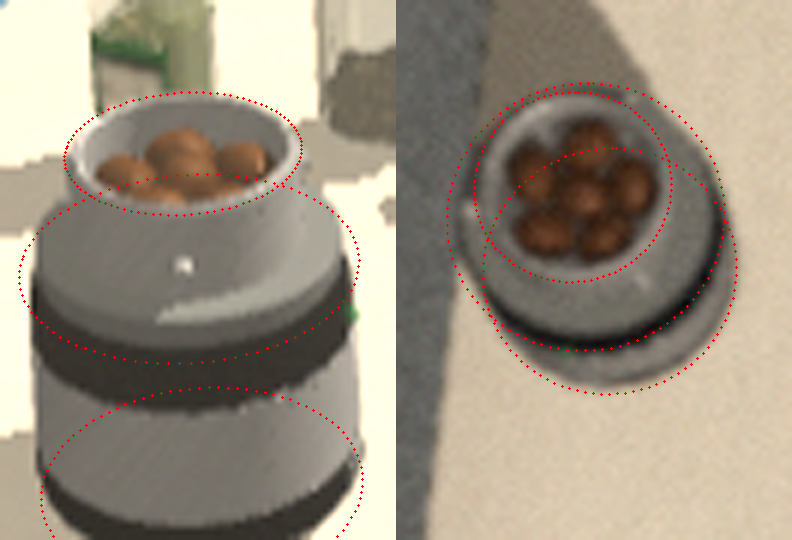

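The rim ring for (0.602, -0.263) fits both views within about 1 mm, and the lid is already over it. Going down.

Scaled: 0.033 m / 0.4 = 0.0825, 0.02 m / 0.4 = 0.05.

```bash
python3 inch.py '[{"pos":[0, 0, 0.025]}, {"pos":[0, 0, 0.05]}, {"pos":[0, 0, 0.065]}, {"pos":[0, 0, 0.0725]}, {"pos":[0, 0, 0.0775]}, {"pos":[0, 0, 0.0825]}, {"pos":[0, 0, 0.0825]}]'
python3 -c "
from h import *
delta((.602,-.2632,.1707))"
```

```text
clock: 8.05
ee_pos: [0.603, -0.2632, 0.18]
eef_rot: [-3.141, -0.0, 1.157]
ft_force: [0.6, -1.1, -1.5]
opening: 0.657
finger_force: 64.4
(0.602, -0.2632, 0.1707) -> [-0.0004 -0.0009  0.0093]
t 8.05 pos [ 0.603  -0.2632  0.18  ] rpy [-3.1414 -0.      1.1568] q [-0.5   0.61  1.34  0.    1.2  -0.09] F [ 0.64 -1.06 -1.5 ] M [ 0.01  0.01 -0.01] op 0.657 ff 64.39992785453796
```

Scaled: 0.011 m / 0.4 = 0.0275, 0.01 m / 0.4 = 0.025.

```bash
python3 inch.py '[{"pos":[0, 0, 0.01]}, {"pos":[0, 0, 0.0175]}, {"pos":[0, 0, 0.0225]}, {"pos":[0, 0, 0.025]}, {"pos":[0, 0, 0.0275]}, {"pos":[0, 0, 0.0275]}]'
python3 -c "
from h import *
delta((.602,-.2632,.1707))"
```

```text
clock: 8.55
ee_pos: [0.6031, -0.2632, 0.1704]
eef_rot: [3.141, 0.0, 1.157]
ft_force: [-5.0, 1.8, 14.3]
opening: 0.658
finger_force: 66.4
(0.602, -0.2632, 0.1707) -> [-0.0004 -0.001  -0.0003]
t 8.55 pos [ 0.6031 -0.2632  0.1704] rpy [3.1408e+00 1.0000e-04 1.1569e+00] q [-0.5   0.62  1.35 -0.    1.18 -0.09] F [-4.97  1.78 14.27] M [ 0.56  1.12 -0.06] op 0.658 ff 66.36406660079956
```

The lid rests on the pins (z 0.1704, 14 N), exactly at the predicted height. I'll ease the push and sideways load a little and start turning.

Scaled: -0.0009 m / 0.4 = -0.0023, -0.0004 m / 0.4 = -0.001, 0.06 rad / 3.1416 = 0.0191.

```bash
python3 inch.py '[{"pos":[-0.001, -0.0023, -0.0008]}, {"pos":[-0.001, -0.0023, -0.0008], "turn_vec":[0, 0, 0.0191]}, {"pos":[-0.001, -0.0023, -0.0008], "turn_vec":[0, 0, 0.0382]}, {"pos":[-0.001, -0.0023, -0.0008], "turn_vec":[0, 0, 0.0573]}, {"pos":[-0.001, -0.0023, -0.0008], "turn_vec":[0, 0, 0.0764]}, {"pos":[-0.001, -0.0023, -0.0008], "turn_vec":[0, 0, 0.0955]}]'
python3 -c "
from h import *
delta()"
```

```text
clock: 9.05
ee_pos: [0.6026, -0.2636, 0.1706]
eef_rot: [3.14, -0.0, 0.854]
ft_force: [0.3, 0.3, 6.9]
opening: 0.659
finger_force: 65.2
t 9.05 pos [ 0.6026 -0.2636  0.1706] rpy [ 3.1396e+00 -2.0000e-04  8.5410e-01] q [-0.5   0.61  1.35 -0.    1.18  0.21] F [0.35 0.29 6.94] M [-0.07 -0.02  0.22] op 0.659 ff 65.23458480834961
```

Scaled: 0.0006 m / 0.4 = 0.0015, 0.3 rad / 3.1416 = 0.0955.

```bash
python3 inch.py '[{"pos":[0, 0, 0.0015], "turn_vec":[0, 0, 0.0191]}, {"pos":[0, 0, 0.0015], "turn_vec":[0, 0, 0.0382]}, {"pos":[0, 0, 0.0015], "turn_vec":[0, 0, 0.0573]}, {"pos":[0, 0, 0.0015], "turn_vec":[0, 0, 0.0764]}, {"pos":[0, 0, 0.0015], "turn_vec":[0, 0, 0.0955]}]'
python3 -c "
from h import *
delta()"
```

```text
clock: 9.47
ee_pos: [0.6026, -0.2637, 0.1704]
eef_rot: [3.139, -0.001, 0.554]
ft_force: [-2.1, 0.5, 15.2]
opening: 0.659
finger_force: 66.0
t 9.47 pos [ 0.6026 -0.2637  0.1704] rpy [ 3.1394e+00 -1.0000e-03  5.5420e-01] q [-0.5   0.61  1.35 -0.    1.18  0.51] F [-2.15  0.48 15.24] M [0.24 0.53 0.42] op 0.659 ff 65.99973678588867
```

Scaled: -0.0002 m / 0.4 = -0.0005, 0.3 rad / 3.1416 = 0.0955.

```bash
python3 inch.py '[{"pos":[0, 0, -0.0005], "turn_vec":[0, 0, 0.0191]}, {"pos":[0, 0, -0.0005], "turn_vec":[0, 0, 0.0382]}, {"pos":[0, 0, -0.0005], "turn_vec":[0, 0, 0.0573]}, {"pos":[0, 0, -0.0005], "turn_vec":[0, 0, 0.0764]}, {"pos":[0, 0, -0.0005], "turn_vec":[0, 0, 0.0955]}]'
python3 -c "
from h import *
delta()"
```

```text
clock: 9.88
ee_pos: [0.6021, -0.2632, 0.1693]
eef_rot: [3.141, -0.0, 0.254]
ft_force: [-0.4, -0.5, -1.9]
opening: 0.655
finger_force: 64.5
t 9.88 pos [ 0.6021 -0.2632  0.1693] rpy [ 3.1414e+00 -2.0000e-04  2.5390e-01] q [-0.5   0.62  1.35 -0.    1.18  0.81] F [-0.39 -0.47 -1.93] M [-0.05 -0.02 -0.01] op 0.655 ff 64.4873571395874
```

The load vanished and z fell 1 mm, so the pins are in the keyways. Lowering.

Scaled: 0.006 m / 0.4 = 0.015, 0.004 m / 0.4 = 0.01.

```bash
python3 inch.py '[{"pos":[0, 0, 0.005]}, {"pos":[0, 0, 0.01]}, {"pos":[0, 0, 0.015]}, {"pos":[0, 0, 0.015]}]'
python3 -c "
from h import *
delta()"
```

```text
clock: 10.22
ee_pos: [0.6018, -0.2631, 0.1625]
eef_rot: [-3.141, 0.001, 0.258]
ft_force: [-0.0, 0.3, -1.9]
opening: 0.657
finger_force: 64.5
t 10.22 pos [ 0.6018 -0.2631  0.1625] rpy [-3.141e+00  6.000e-04  2.583e-01] q [-0.5   0.62  1.36 -0.    1.16  0.81] F [-0.    0.32 -1.86] M [-0.01 -0.03  0.02] op 0.657 ff 64.47641015052795
```

Scaled: 0.013 m / 0.4 = 0.0325, 0.012 m / 0.4 = 0.03.

```bash
python3 inch.py '[{"pos":[0, 0, 0.0075]}, {"pos":[0, 0, 0.015]}, {"pos":[0, 0, 0.02]}, {"pos":[0, 0, 0.025]}, {"pos":[0, 0, 0.03]}, {"pos":[0, 0, 0.0325]}, {"pos":[0, 0, 0.0325]}]'
python3 -c "
from h import *
delta()"
```

```text
clock: 10.8
ee_pos: [0.6021, -0.2633, 0.1505]
eef_rot: [3.141, -0.0, 0.257]
ft_force: [-2.1, 1.6, 7.3]
opening: 0.658
finger_force: 65.5
t 10.8 pos [ 0.6021 -0.2633  0.1505] rpy [ 3.1413e+00 -3.0000e-04  2.5700e-01] q [-0.5   0.64  1.37 -0.    1.14  0.81] F [-2.12  1.57  7.32] M [0.28 0.38 0.01] op 0.658 ff 65.52603721618652
```

Scaled: 0.002 m / 0.4 = 0.005, 0.001 m / 0.4 = 0.0025.

```bash
python3 inch.py '[{"pos":[0, 0, 0.0025]}, {"pos":[0, 0, 0.005]}, {"pos":[0, 0, 0.005]}, {"pos":[0, 0, 0.005]}, {"pos":[0, 0, 0.005]}]'
python3 - <<'E'
from h import *
from workcell import arm, vision, job_done
s=vision.get_image("side")["img"]
cv2.imwrite("pics/f.png",cv2.resize(s[130:290,160:370],(788,600),interpolation=cv2.INTER_CUBIC))
delta()
E
```

```text
clock: 11.22
ee_pos: [0.6022, -0.2633, 0.1502]
eef_rot: [3.141, -0.001, 0.257]
ft_force: [-9.7, 4.2, 28.8]
opening: 0.656
finger_force: 67.6
t 11.27 pos [ 0.6022 -0.2632  0.1502] rpy [ 3.1406e+00 -1.1000e-03  2.5710e-01] q [-0.5   0.64  1.37  0.    1.14  0.81] F [-9.81  4.56 28.63] M [0.97 1.6  0.08] op 0.66 ff 67.5498640537262
```

View pics/f.png

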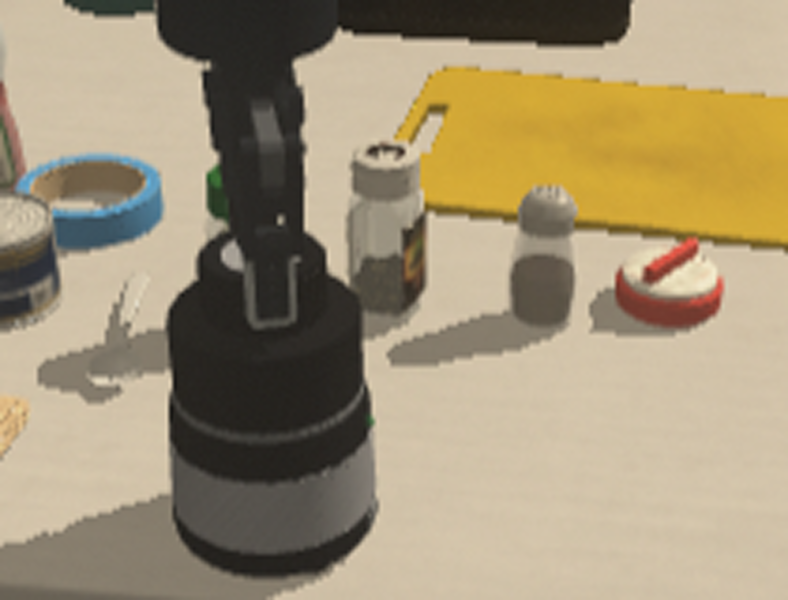

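The picture shows the lid down on the housing at about (265,430), level and centred. It stopped hard at z 0.1502 as predicted, with 29 N of push and the collar gripped. The white-capped jar, shaker and timer are standing where they were. The green-capped jar is mostly hidden behind the gripper, but the arm never came near it. Handing in.

```bash
python3 -c "
from workcell import arm, vision, job_done
print(job_done())"
```

```text
the job is handed in; nothing more can be done
None
```

I handed the job in at about 11 s: the lid's keyways dropped over the pins, and the lid is pressed fully home and still held by the collar with about 29 N of push; no verdict was returned.

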